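# Zero the coffee grinder's dial, set it six clicks coarse and close its drawer

### The arm

A 6-joint arm with a two-finger parallel gripper is mounted at the origin on the work surface. World frame = base frame: x ahead of the robot, y to its left, z up, the work surface at z = 0. Lengths are in m, angles in rad, forces in N, time in s.
With the tool pointing down it reaches from about 0.35 to 0.725 m from the base axis. Payload 4.3 kg.
Tool frame: the origin (TCP) lies where the fingers leave the gripper's body, on its centre line; the fingertips stand 73 mm ahead of it and the grasp point (between the pads) lies 54 mm ahead of it; z points along the fingers, y is the direction in which the jaws open and shut (so a half turn about z gives the same grasp; the last joint's range is limited). The gripper opens to 85 mm and grips with 20 to 120 N. Pads are 22 mm wide; open, the fingers measure 114 mm over their backs; the gripper's body (76 mm by 85 mm) begins 54 mm behind the grasp point. The pads swing forward as they close: fully open they stand 13 mm farther back than shut.
Start: joints at [1.199, 0.377, 0.081, 1.274, 0, 1.46], TCP at [0.149, 0.555, 0.304] pointing down, gripper open.
Joint ranges: [-2.72, 2.72], [-0.84, 1.66], [-1.02, 1.22], [-1.77, 2.12], [-1.37, 1.28], [-3.14, 3.14]. Speed limits (rad/s): [2.57, 2.57, 3.14, 3.14, 3.14, 3.14].

### API

Orientations are given as a unit quaternion [x, y, z, w].
In Python, from cell import state, vision, close_job gives the robot as it stands.
- The arm moves only by the tool servo_tool, never from a script. Its argument "deltas" is a list of rows, each a list of 7 numbers: the finger opening in cm, from 0 to 8.54, then the shift along the world's x, y, z in cm, then the turn, a rotation vector about the world's x, y, z in rad. A call has 1 to 20 rows; each row is the pose to reach, as a shift and turn from the pose commanded when the call began; what a row does not reach only later rows make up. A row lasts 1/8 s, in which the tool goes at most 62.5 mm and 10.7 degrees, less where a joint would pass 70% of its speed; a pose out of reach is approached as far as the arm can. A call with a gripper value outside its range is refused whole. The fingers move at their own pace and stop on an object; the grip force is fixed at half the most. Time passes only in rows, so rows that repeat a pose let the fingers close. It gives the time, the measured TCP pose, the force and the opening at its end, in the units of the state.
- state(): the state, without advancing time (a new reading comes with each control period).
- vision.snapshot(name): name is "side" or "top" or "wrist"; returns (picture, depth): 400x640x3 uint8, red, green, blue; 400x640 float32, m along the optical axis (not along the pixel's ray), 0 where there is no reading.
- vision.camera_info(name): a dict with "fx", "fy", "cx", "cy" (pixels), "pose" (4x4, takes a point from camera to world coordinates); the wrist camera has in their place "hand_eye" (4x4, takes a point from camera to tool coordinates, whose origin is the TCP and whose axes are the flange's). Camera axes: x right, y down, z forward; pixel columns grow to the right and rows downward; lengths in m; the calibration is good to about 2 mm. A picture is of the moment at which its call begins: read the wrist's pose just before it. camera_info takes no time and is no camera call.
- close_job(): hands the job in, once; it reports no verdict.
The state is a dict: "t": time; "qpos": joint angles; "qd": joint speeds; "tau": joint torques, N m; "eef_pos": TCP position; "eef_rot": TCP orientation; "ft_force": force on the tool from outside, world axes, zero at the start; "wrist_torque": the same for the moment, N m; "gripper_width": finger opening in m.
Only numpy, scipy, OpenCV 4.12 (cv2) and the standard library are available. Lean on these libraries where they do the work, as an engineer would, in place of code of your own. Each camera call takes 0.05 s, during which the arm holds its last target.

### The job

Set up the coffee grinder: turn the dial on its top clockwise all the way to its stop (the long mark), then turn it back six clicks. Also push the grounds drawer in until its push-push catch holds it, and leave the other things on the table where they stand.

Things in the scene. Friction and masses are not known exactly. Their poses are not given: they have to be found in the camera images.
- grinder: The coffee grinder, grey plastic, fixed to the table. A tower 160 x 160 mm and 150 mm high with a low foot (72 mm high, 160 mm wide) in front that reaches 135 mm forward of the dial's axis; the tower's front face is 76 mm forward of that axis. Origin: on the table right under the dial's axis; z up, own -x axis is the front, where the drawer is.
- dial (a joint): Angle of the dial in rad: 0 at the clockwise stop (seen from above), growing anticlockwise to a far stop at 4.19. It clicks every 0.349 rad (20 degrees): left alone it rests at a whole number of clicks, the stop being click 0; past halfway to the next click it snaps there. Starts at rest 4 to 11 clicks from the stop. Pushing the post over a click takes about 3 to 4 N.
- dial_centre (a point): Centre of the dial's top face, on its upright axis, 165 mm above the table. The dial is a black disc 116 mm across with a low steel boss (48 mm across, 5 mm high) in its middle. White marks on the tower's top around it, one per click; the one at the stop is longer and thicker.
- post_top (a point): Top end of the dial's only finger post: an upright steel pin 14 mm thick that stands 31 mm above the dial's face, its middle 45 mm from the axis; its top is 196 mm above the table. It turns with the dial and a white pointer line runs outward from it. It can be pushed round from either side.
- drawer (a joint): How far the grounds drawer is pushed in, m: 0 out (as at the start), 0.045 at its inner stop, 0.035 when caught. A spring (2.5 N when out, 5.5 N at the inner stop) pushes it out. Pressed right to the inner stop (7 to 10 N is enough) and let go, it comes back 10 mm and the catch holds it. Pressed to the stop once more and let go, it springs out.
- drawer_face (a point): Centre of the front face of the drawer's black panel (122 mm wide, 60 mm high, 10 mm thick, lower edge 1 mm above the table), 31 mm above the table. It goes in level along the grinder's own +x axis, straight towards the dial's axis. With the drawer out this point is 191 mm in front of the axis; caught, 156 mm.
- hopper: Bystander: the clear bean hopper taken off the grinder, an open funnel 110 mm high, 128 mm across; origin under its middle, z up.
- cup_stack: Bystander: a stack of white paper cups, 156 mm high, 84 mm across; origin under its middle, z up.
- lid_stack: Bystander: a stack of black cup lids, 64 mm high, 90 mm across; origin under its middle, z up.
- bottle: Bystander: a clear water bottle, 190 mm high, 62 mm across; origin under its middle, z up.

How it is judged:
By the outcome, as a careful person would: the job done as asked, in the order asked, and still so for the second after the job is handed in, with the robot touching nothing.
It also fails if it takes over 72 s, if anything falls off the work surface, if the arm or the gripper's body presses on something with over 40 N, if the wrist force passes 120 N, or if a joint passes its speed limit or range.

## Working session

There is one attempt and no reset: what is moved stays moved. The work goes in short steps, Python scripts to look and compute and a tool call to move; the robot and the scene stay as the last step left them, time stands still between calls to the robot, and variables do not carry over. Pictures are saved under pics/ and viewed, and the job is handed in when it is done.

Besides the shell and the picture viewer there is one more tool, called after ">>>" by a JSON object that holds its "method" and its "body", one argument or row to a line. servo_tool: Moves the arm, as the interface text tells. Its arguments: {"type":"object","properties":{"deltas":{"type":"array","items":{"type":"array","items":{"type":"number"}}}},"required":["deltas"]}

```bash
mkdir -p pics; cat > h.py <<'E'
import numpy as np,cv2
from cell import state,vision
def snap(n,f):
    p,d=vision.snapshot(n); cv2.imwrite(f'pics/{f}.png',p[:,:,::-1]); np.save(f'pics/{f}.npy',d); return p,d
def w(n,d,u,v,z=None):
    i=vision.camera_info(n);P=np.array(i['pose']);r=np.array([(u-i['cx'])/i['fx'],(v-i['cy'])/i['fy'],1])
    if z is None: s=d[int(v),int(u)]
    else: s=(z-P[2,3])/(P[:3,:3]@r)[2]
    return P[:3,:3]@(r*s)+P[:3,3]
E
python3 - <<'E'
from h import *
s=state();print(s)
snap('top','top0');snap('side','side0')
for n in('top','side'):print(vision.camera_info(n))
E
```

```text
{'t': 0.0, 'qpos': array([ 1.19867448e+00,  3.78095493e-01,  7.96344761e-02,  1.27439826e+00,
       -8.94353241e-06,  1.46051311e+00]), 'qd': array([ 0.00015164,  0.00079195,  0.00034442,  0.00246459, -0.00028754,
       -0.0002476 ]), 'tau': array([ 7.64187444e-04, -4.63610566e+01,  2.69872731e+01,  2.10136984e-02,
       -1.01931153e-04,  7.34744020e-06]), 'eef_pos': array([0.14864528, 0.55493267, 0.30294553]), 'eef_rot': array([ 1.30545573e-01,  9.91441773e-01, -1.00268171e-03, -2.42046229e-04]), 'ft_force': array([-0.27785159, -0.58454722, -0.59465616]), 'wrist_torque': array([0.02255998, 0.04314563, 0.00755385]), 'gripper_width': 0.08501573644087172}
{'fx': 439.1076686818772, 'fy': 439.1076686818772, 'cx': 325.05954688218196, 'cy': 198.68085389292003, 'pose': array([[-5.85317856e-03, -9.88945479e-01,  1.48164032e-01,
         3.02750796e-01],
       [-9.99982152e-01,  5.96611280e-03,  3.17797732e-04,
        -2.88150373e-02],
       [-1.19824796e-03, -1.48159527e-01, -9.88962749e-01,
         1.32651496e+00],
       [ 0.00000000e+00,  0.00000000e+00,  0.00000000e+00,
         1.00000000e+00]])}
{'fx': 440.5969156151102, 'fy': 440.5969156151102, 'cx': 321.68549216736943, 'cy': 202.0081263756907, 'pose': array([[ 0.71251528, -0.35412938,  0.60573456, -0.23482439],
       [-0.70164891, -0.35556469,  0.61746462, -0.73985108],
       [-0.00328454, -0.86496597, -0.50181977,  0.70787917],
       [ 0.        ,  0.        ,  0.        ,  1.        ]])}
```

View pics/top0.png

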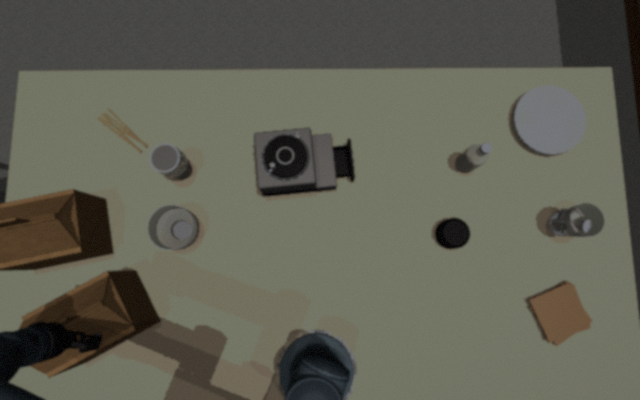

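View pics/side0.png

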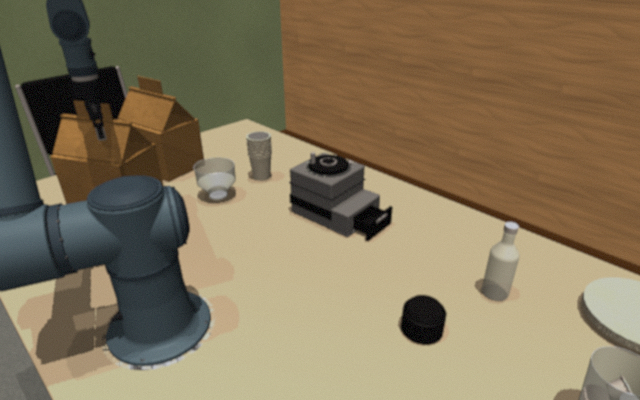

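```bash
python3 - <<'E'
from h import *
p=cv2.imread('pics/top0.png');c=p[115:205,240:365]
cv2.imwrite('pics/c0.png',cv2.resize(np.clip(c*1.6,0,255).astype('uint8'),None,fx=6,fy=6,interpolation=cv2.INTER_CUBIC))
d=np.load('pics/top0.npy')
for u,v,z in[(285,156,.17),(272,167,.196),(352,160,.06),(340,160,.06),(175,160,.156),(178,228,.1),(452,233,.064),(478,155,.19)]:print(u,v,w('top',d,u,v,z).round(4),w('top',d,u,v).round(4))
E
```

```text
285 156 [0.5933 0.0791 0.17  ] [0.5932 0.0791 0.1704]
272 167 [0.5573 0.1107 0.196 ] [0.5576 0.1109 0.1945]
352 160 [ 0.6076 -0.1087  0.06  ] [ 0.6081 -0.1088  0.0579]
340 160 [ 0.6078 -0.0732  0.06  ] [ 0.6198 -0.075   0.0102]
175 160 [0.5875 0.381  0.156 ] [0.5877 0.3813 0.1551]
178 228 [0.4061 0.3835 0.1   ] [ 4.145e-01  4.172e-01 -3.000e-04]
452 233 [ 0.39   -0.3925  0.064 ] [ 0.3901 -0.393   0.0623]
478 155 [ 0.5879 -0.4353  0.19  ] [ 0.5995 -0.4518  0.1438]
```

View pics/c0.png

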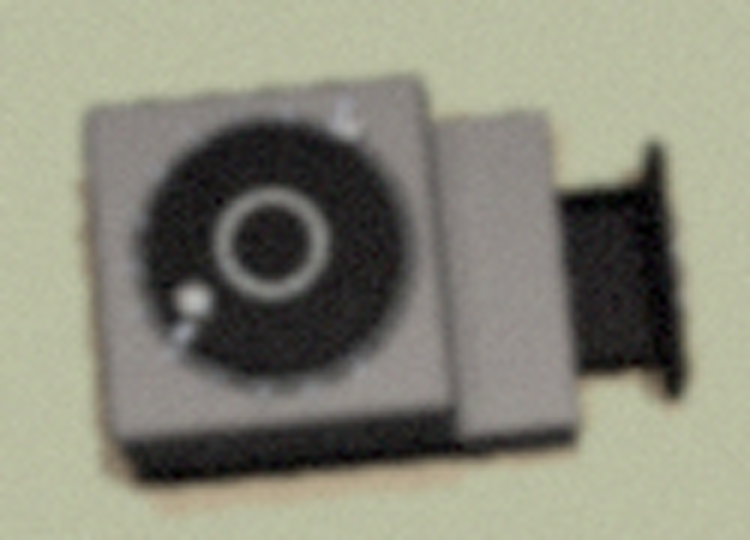

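```bash
python3 - <<'E'
from h import *
i=vision.camera_info('wrist');print({k:np.array(v).round(3) for k,v in i.items()})
d=np.load('pics/top0.npy')
C=w('top',d,285.2,155.5,.170);P=w('top',d,272.5,165,.196);F=w('top',d,351.3,160.8,.045);M=w('top',d,297.5,135.3,.15)
ang=lambda a:np.degrees(np.arctan2(*(a-C)[1::-1]))
print(C,P,F,M);[print(ang(a),np.hypot(*(a-C)[:2])) for a in(P,F,M)]
E
```

```text
{'fx': np.float64(341.65), 'fy': np.float64(341.65), 'cx': np.float64(316.403), 'cy': np.float64(196.441), 'hand_eye': array([[-0.   , -0.96 , -0.28 ,  0.072],
       [ 1.   , -0.001,  0.001, -0.001],
       [-0.001, -0.28 ,  0.96 , -0.07 ],
       [ 0.   ,  0.   ,  0.   ,  1.   ]])}
[0.59469868 0.07861623 0.17      ] [0.56265937 0.1094603  0.196     ] [ 0.60877552 -0.10751643  0.045     ] [0.65695202 0.04684431 0.15      ]
136.08889446074087 0.04447329222311073
-85.67506641144179 0.18666420396775657
-27.038173089758303 0.06989230500545192
```

>>> {"method": "servo_tool", "body": {
  "deltas": [
    [8.5,0,0,5,0,0,0],
    [8.5,44.5,-47.6,7,0,0,2.62],
    [8.5,44.5,-47.6,7,0,0,2.62],
    [8.5,44.5,-47.6,7,0,0,2.62],
    [8.5,44.5,-47.6,7,0,0,2.62],
    [8.5,44.5,-47.6,7,0,0,2.62],
    [8.5,44.5,-47.6,7,0,0,2.62],
    [8.5,44.5,-47.6,7,0,0,2.62],
    [8.5,44.5,-47.6,7,0,0,2.62],
    [8.5,44.5,-47.6,7,0,0,2.62],
    [8.5,44.5,-47.6,7,0,0,2.62],
    [8.5,44.5,-47.6,7,0,0,2.62],
    [8.5,44.5,-47.6,7,0,0,2.62],
    [2.6,44.5,-47.6,7,0,0,2.62],
    [2.6,44.5,-47.6,7,0,0,2.62],
    [2.6,44.5,-47.6,7,0,0,2.62],
    [2.6,44.5,-47.6,7,0,0,2.62],
    [2.6,44.5,-47.6,7,0,0,2.62],
    [2.6,44.5,-47.6,7,0,0,2.62]
  ]
}}

```text
t: 2.48
eef_pos: [0.5938, 0.0795, 0.3738]
eef_rot: [0.924, -0.382, -0.0, 0.0]
ft_force: [-0.7, 0.3, -0.3]
gripper_width: 0.026
```

```bash
cat >> h.py <<'E'
from scipy.spatial.transform import Rotation as R
def wsnap(f):
    s=state();T=np.eye(4);T[:3,:3]=R.from_quat(s['eef_rot']).as_matrix();T[:3,3]=s['eef_pos']
    p,d=snap('wrist',f);np.save(f'pics/{f}_T.npy',T@np.array(vision.camera_info('wrist')['hand_eye']));return s
def ww(f,u,v,z):
    i=vision.camera_info('wrist');P=np.load(f'pics/{f}_T.npy');r=P[:3,:3]@np.array([(u-i['cx'])/i['fx'],(v-i['cy'])/i['fy'],1])
    return P[:3,3]+r*(z-P[2,3])/r[2]
E
python3 - <<'E'
from h import *
s=wsnap('w1');print(s['t'],s['eef_pos'],s['qpos'],s['gripper_width'],s['ft_force'],s['eef_rot'])
E
```

```text
2.475 [0.59375618 0.07948686 0.37382504] [ 2.72363334e-02  4.29485143e-01  3.38710312e-01  1.48034884e+00
 -5.19074036e-05 -2.32972609e+00] 0.025978913567576017 [-0.69799954  0.25298275 -0.34672225] [ 9.24026391e-01 -3.82328656e-01 -1.38905848e-04  9.03751987e-05]
```

View pics/w1.png

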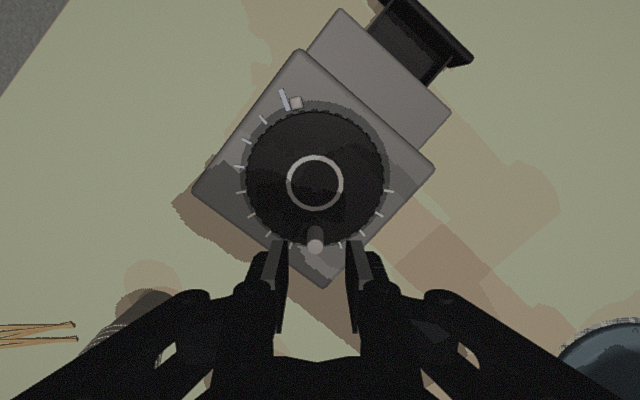

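```bash
python3 - <<'E'
from h import *
p=cv2.imread('pics/w1.png');c=p[75:270,210:420]
cv2.imwrite('pics/c1.png',cv2.resize(np.clip(c*1.5,0,255).astype('uint8'),None,fx=3.8,fy=3,interpolation=cv2.INTER_CUBIC))
C=ww('w1',315,183,.17);print(C)
for n,u,v,z in[('post',315,246,.196),('m0',285,99,.15),('m1',264,119.5,.15),('m2',247.5,140,.15),('mlast',389,191,.15),('sq',296,103,.15),('sq',296,103,.165),('drawerL',372,2,.061),('drR',472,58,.061)]:
    a=ww('w1',u,v,z);print(n,a.round(4),np.degrees(np.arctan2(*(a-C)[1::-1])).round(1),np.hypot(*(a-C)[:2]).round(4))
E
```

```text
[0.59542971 0.07817221 0.17      ]
post [0.5637 0.1098 0.196 ] 135.1 0.0447
m0 [0.6601 0.0487 0.15  ] -24.5 0.071
m1 [0.6611 0.0732 0.15  ] -4.3 0.0659
m2 [0.6595 0.0958 0.15  ] 15.4 0.0665
mlast [0.5401 0.0403 0.15  ] -145.6 0.0671
sq [0.6514 0.0445 0.15  ] -31.0 0.0653
sq [0.651  0.0437 0.165 ] -31.8 0.0654
drawerL [ 0.6679 -0.0745  0.061 ] -64.6 0.169
drR [ 0.5555 -0.1131  0.061 ] -101.8 0.1954
```

View pics/c1.png

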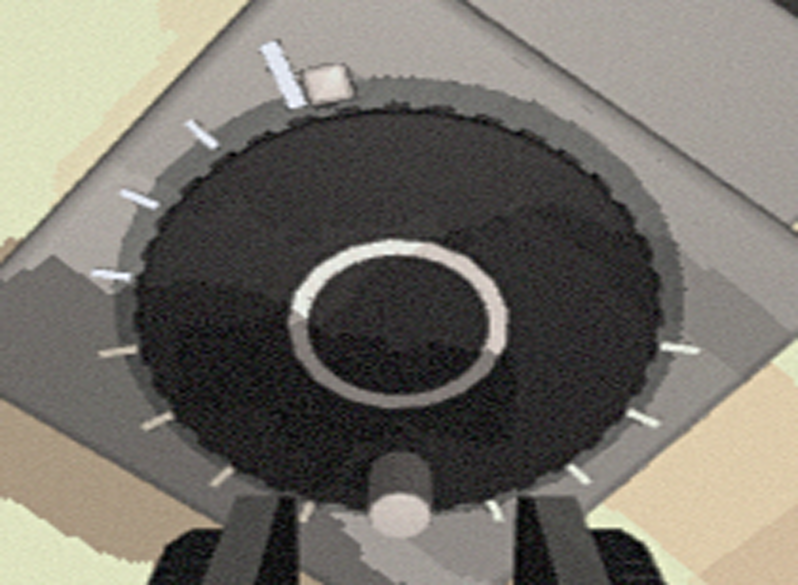

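>>> {"method": "servo_tool", "body": {
  "deltas": [
    [2.6,-3.0,3.0,-5,0,0,0],
    [2.6,-3.0,3.0,-7,0,0,0],
    [2.6,-3.0,3.0,-9,0,0,0],
    [2.6,-3.0,3.0,-11,0,0,0],
    [2.6,-3.0,3.0,-12.6,0,0,0],
    [2.6,-3.0,3.0,-12.6,0,0,0],
    [2.6,-3.0,3.0,-12.6,0,0,0]
  ]
}}

```text
t: 3.4
eef_pos: [0.5641, 0.1095, 0.2487]
eef_rot: [0.924, -0.382, 0.0, -0.0]
ft_force: [-0.7, -0.4, 0.0]
gripper_width: 0.0262
```

```bash
python3 - <<'E'
from h import *
s=wsnap('w2');print(s['t'],s['eef_pos'],s['qpos'],s['gripper_width'],s['ft_force'],s['eef_rot'])
C=np.array([.5955,.078]);e=lambda t:C+.045*np.array([np.cos(np.radians(t)),np.sin(np.radians(t))])
a0=135;b=e(a0)
for t in range(135,-40,-5):print(t,((e(t)-b)*100).round(2),np.radians(t-a0).round(3))
E
```

```text
3.4 [0.56412898 0.10948334 0.24865548] [ 8.13304565e-02  3.95830015e-01 -3.53250463e-02  1.13882199e+00
 -3.72213900e-05 -2.27659606e+00] 0.02619638156880247 [-0.71138652 -0.37782551  0.04751334] [ 9.24210515e-01 -3.81883171e-01  3.73111875e-04 -1.70107605e-04]
135 [0. 0.] 0.0
130 [0.29 0.27] -0.087
125 [0.6 0.5] -0.175
120 [0.93 0.72] -0.262
115 [1.28 0.9 ] -0.349
110 [1.64 1.05] -0.436
105 [2.02 1.16] -0.524
100 [2.4  1.25] -0.611
95 [2.79 1.3 ] -0.698
90 [3.18 1.32] -0.785
85 [3.57 1.3 ] -0.873
80 [3.96 1.25] -0.96
75 [4.35 1.16] -1.047
70 [4.72 1.05] -1.134
65 [5.08 0.9 ] -1.222
60 [5.43 0.72] -1.309
55 [5.76 0.5 ] -1.396
50 [6.07 0.27] -1.484
45 [6.36 0.  ] -1.571
40 [ 6.63 -0.29] -1.658
35 [ 6.87 -0.6 ] -1.745
30 [ 7.08 -0.93] -1.833
25 [ 7.26 -1.28] -1.92
20 [ 7.41 -1.64] -2.007
15 [ 7.53 -2.02] -2.094
10 [ 7.61 -2.4 ] -2.182
5 [ 7.66 -2.79] -2.269
0 [ 7.68 -3.18] -2.356
-5 [ 7.66 -3.57] -2.443
-10 [ 7.61 -3.96] -2.531
-15 [ 7.53 -4.35] -2.618
-20 [ 7.41 -4.72] -2.705
-25 [ 7.26 -5.08] -2.793
-30 [ 7.08 -5.43] -2.88
-35 [ 6.87 -5.76] -2.967
```

View pics/w2.png

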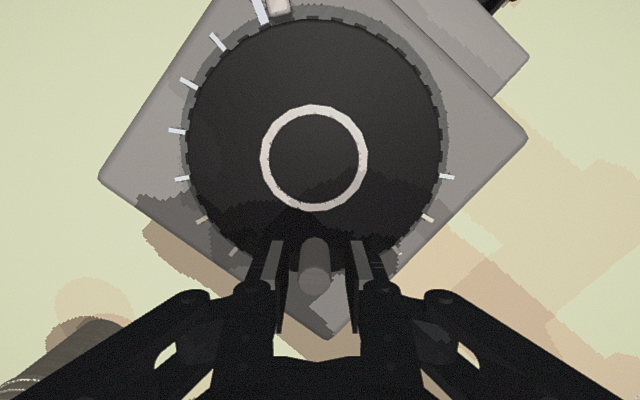

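>>> {"method": "servo_tool", "body": {
  "deltas": [
    [2.6,0.6,0.5,0,0,0,-0.175],
    [2.6,1.28,0.9,0,0,0,-0.349],
    [2.6,2.02,1.16,0,0,0,-0.524],
    [2.6,2.79,1.3,0,0,0,-0.698],
    [2.6,3.57,1.3,0,0,0,-0.873],
    [2.6,4.35,1.16,0,0,0,-1.047],
    [2.6,5.08,0.9,0,0,0,-1.222],
    [2.6,5.76,0.5,0,0,0,-1.396],
    [2.6,6.36,0,0,0,0,-1.571],
    [2.6,6.87,-0.6,0,0,0,-1.745],
    [2.6,7.26,-1.28,0,0,0,-1.92],
    [2.6,7.53,-2.02,0,0,0,-2.094],
    [2.6,7.66,-2.79,0,0,0,-2.269],
    [2.6,7.66,-3.57,0,0,0,-2.443],
    [2.6,7.53,-4.35,0,0,0,-2.618],
    [2.6,7.53,-4.35,0,0,0,-2.618]
  ]
}}

```text
t: 5.45
eef_pos: [0.6396, 0.0657, 0.2489]
eef_rot: [0.129, 0.992, 0.0, 0.001]
ft_force: [-0.0, 0.7, 0.8]
gripper_width: 0.026
```

```bash
python3 - <<'E'
from h import *
s=wsnap('w3');print(s['t'],s['eef_pos'],s['qpos'],s['gripper_width'],s['ft_force'],s['eef_rot'])
C=np.array([.5955,.078]);e=lambda t:C+.045*np.array([np.cos(np.radians(t)),np.sin(np.radians(t))])
for t in (-15,-20,-25,-29,-33,-35,-37):print(t,((e(t)-e(-15))*100).round(2),np.radians(t+15).round(3))
E
```

```text
5.45 [0.63955801 0.06568682 0.24886962] [3.61066598e-03 5.35156158e-01 1.85919585e-01 1.21997492e+00
 3.24075167e-04 2.62122026e-01] 0.02601587992233536 [-0.01560997  0.70748585  0.77723573] [1.28895898e-01 9.91657800e-01 2.65585393e-04 7.63966566e-04]
-15 [0. 0.] 0.0
-20 [-0.12 -0.37] -0.087
-25 [-0.27 -0.74] -0.175
-29 [-0.41 -1.02] -0.244
-33 [-0.57 -1.29] -0.314
-35 [-0.66 -1.42] -0.349
-37 [-0.75 -1.54] -0.384
```

View pics/w3.png

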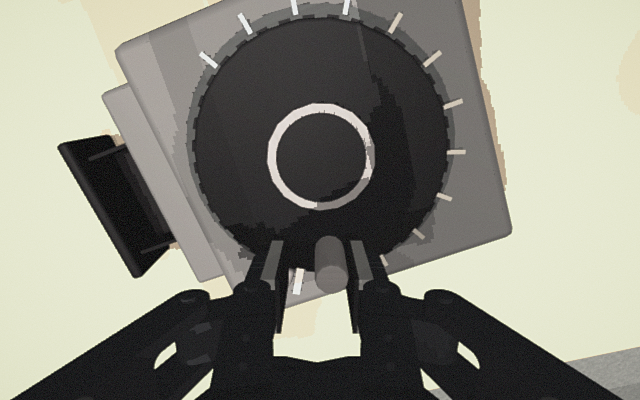

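>>> {"method": "servo_tool", "body": {
  "deltas": [
    [2.6,-0.12,-0.37,0,0,0,-0.087],
    [2.6,-0.27,-0.74,0,0,0,-0.175],
    [2.6,-0.41,-1.02,0,0,0,-0.244],
    [2.6,-0.57,-1.29,0,0,0,-0.314],
    [2.6,-0.57,-1.29,0,0,0,-0.314],
    [2.6,-0.66,-1.42,0,0,0,-0.349],
    [2.6,-0.66,-1.42,0,0,0,-0.349]
  ]
}}

```text
t: 6.38
eef_pos: [0.6337, 0.0548, 0.2484]
eef_rot: [0.297, 0.955, 0.004, 0.0]
ft_force: [3.6, 8.9, -1.5]
gripper_width: 0.0259
```

```bash
python3 - <<'E'
from h import *
s=wsnap('w4');print(s['t'],s['eef_pos'],s['gripper_width'],s['ft_force'],s['wrist_torque'])
E
```

```text
6.375 [0.63368105 0.05477168 0.24840126] 0.025898902654461813 [ 3.62668731  8.86832568 -1.46552926] [ 1.61758862 -0.58889875  0.05210431]
```

View pics/w4.png

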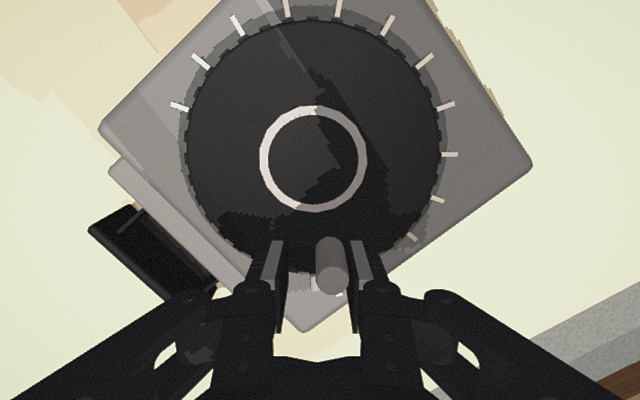

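```bash
python3 - <<'E'
from h import *
C=np.array([.5955,.078]);e=lambda t:C+.045*np.array([np.cos(np.radians(t)),np.sin(np.radians(t))])
for t in list(range(-25,85,10))+[85,90,93,96,98,100,95]:print('[2.6,',*[f'{x:.2f},' for x in (e(t)-e(-35))*100],'0,0,0,',np.radians(t+35).round(3),'],',t)
E
```

```text
[2.6, 0.39, 0.68, 0,0,0, 0.175 ], -25
[2.6, 0.66, 1.42, 0,0,0, 0.349 ], -15
[2.6, 0.80, 2.19, 0,0,0, 0.524 ], -5
[2.6, 0.80, 2.97, 0,0,0, 0.698 ], 5
[2.6, 0.66, 3.75, 0,0,0, 0.873 ], 15
[2.6, 0.39, 4.48, 0,0,0, 1.047 ], 25
[2.6, 0.00, 5.16, 0,0,0, 1.222 ], 35
[2.6, -0.50, 5.76, 0,0,0, 1.396 ], 45
[2.6, -1.11, 6.27, 0,0,0, 1.571 ], 55
[2.6, -1.78, 6.66, 0,0,0, 1.745 ], 65
[2.6, -2.52, 6.93, 0,0,0, 1.92 ], 75
[2.6, -3.29, 7.06, 0,0,0, 2.094 ], 85
[2.6, -3.69, 7.08, 0,0,0, 2.182 ], 90
[2.6, -3.92, 7.07, 0,0,0, 2.234 ], 93
[2.6, -4.16, 7.06, 0,0,0, 2.286 ], 96
[2.6, -4.31, 7.04, 0,0,0, 2.321 ], 98
[2.6, -4.47, 7.01, 0,0,0, 2.356 ], 100
[2.6, -4.08, 7.06, 0,0,0, 2.269 ], 95
```

>>> {"method": "servo_tool", "body": {
  "deltas": [
    [2.6,0.39,0.68,0,0,0,0.175],
    [2.6,0.66,1.42,0,0,0,0.349],
    [2.6,0.8,2.19,0,0,0,0.524],
    [2.6,0.8,2.97,0,0,0,0.698],
    [2.6,0.66,3.75,0,0,0,0.873],
    [2.6,0.39,4.48,0,0,0,1.047],
    [2.6,0,5.16,0,0,0,1.222],
    [2.6,-0.5,5.76,0,0,0,1.396],
    [2.6,-1.11,6.27,0,0,0,1.571],
    [2.6,-1.78,6.66,0,0,0,1.745],
    [2.6,-2.52,6.93,0,0,0,1.92],
    [2.6,-3.29,7.06,0,0,0,2.094],
    [2.6,-3.69,7.08,0,0,0,2.182],
    [2.6,-3.92,7.07,0,0,0,2.234],
    [2.6,-4.16,7.06,0,0,0,2.286],
    [2.6,-4.31,7.04,0,0,0,2.321],
    [2.6,-4.47,7.01,0,0,0,2.356],
    [2.6,-4.47,7.01,0,0,0,2.356],
    [2.6,-4.08,7.06,0,0,0,2.269],
    [2.6,-4.08,7.06,0,0,0,2.269]
  ]
}}

```text
t: 8.93
eef_pos: [0.592, 0.1223, 0.2479]
eef_rot: [0.738, -0.674, 0.0, -0.0]
ft_force: [-0.3, -0.2, 1.2]
gripper_width: 0.0258
```

```bash
python3 - <<'E'
from h import *
s=wsnap('w5');print(s['t'],s['eef_pos'],s['gripper_width'],s['ft_force'],s['wrist_torque'])
E
```

```text
8.925 [0.59195943 0.12231762 0.24790501] 0.02583368526628432 [-0.32243072 -0.15772172  1.20796679] [ 0.02818144  0.0041615  -0.05016157]
```

View pics/w5.png

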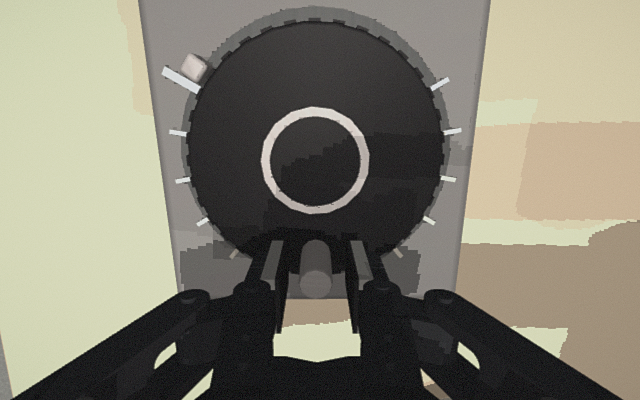

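>>> {"method": "servo_tool", "body": {
  "deltas": [
    [2.6,0,0,4,0,0,0],
    [2.6,0,0,8,0,0,0],
    [2.6,0,-6,12,0,0,0],
    [0,0.5,-12,12,0,0,0],
    [0,0.5,-17,12,0,0,0],
    [0,0.5,-17,12,0,0,0],
    [0,0.5,-17,12,0,0,0]
  ]
}}

```text
t: 9.85
eef_pos: [0.5966, -0.0475, 0.3678]
eef_rot: [0.738, -0.675, -0.0, -0.0]
ft_force: [0.4, 0.7, -1.5]
gripper_width: 0.0002
```

```bash
python3 - <<'E'
from h import *
s=wsnap('w6');print(s['t'],s['eef_pos'],s['gripper_width'],s['ft_force'],s['eef_rot'])
E
```

```text
9.85 [ 0.59656381 -0.04748423  0.36781525] 0.00015687938631088623 [ 0.41983126  0.65532699 -1.45522778] [ 7.38087207e-01 -6.74705201e-01 -3.93145267e-04 -1.06481320e-04]
```

View pics/w6.png

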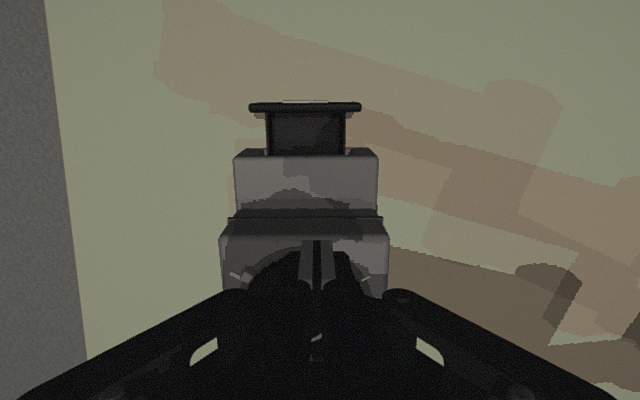

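```bash
python3 - <<'E'
from h import *
for u,v,z in[(249,103,.061),(361,103,.061),(305,103,.061),(234,156,.072),(378,156,.072)]:print(u,v,ww('w6',u,v,z).round(4))
snap('top','top1')
p=cv2.imread('pics/top1.png');c=p[95:205,240:365]
cv2.imwrite('pics/c2.png',cv2.resize(np.clip(c*1.6,0,255).astype('uint8'),None,fx=5,fy=5,interpolation=cv2.INTER_CUBIC))
E
```

```text
249 103 [ 0.6726 -0.1053  0.061 ]
361 103 [ 0.5539 -0.116   0.061 ]
305 103 [ 0.6132 -0.1107  0.061 ]
234 156 [ 0.6848 -0.0491  0.072 ]
378 156 [ 0.53   -0.0629  0.072 ]
```

View pics/c2.png

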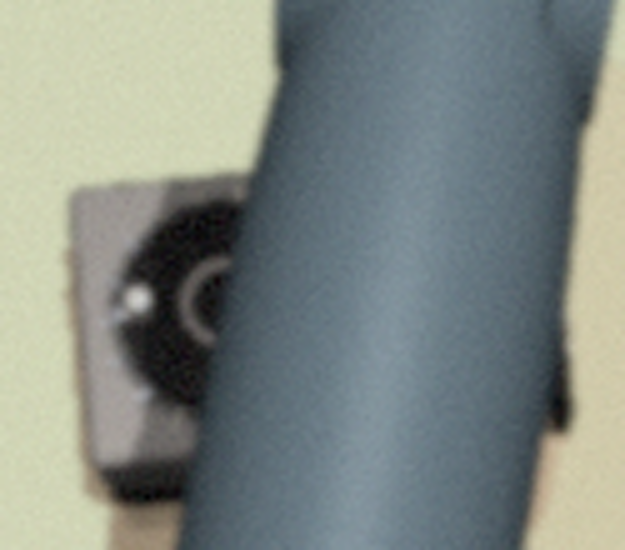

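>>> {"method": "servo_tool", "body": {
  "deltas": [
    [0,1.1,-6,0,0,0,0],
    [0,2.1,-11.7,-4,0,0,0],
    [0,2.1,-11.7,-10,0,0,0],
    [0,2.1,-11.7,-15,0,0,0],
    [0,2.1,-11.7,-20,0,0,0],
    [0,2.1,-11.7,-25,0,0,0],
    [0,2.1,-11.7,-27.3,0,0,0],
    [0,2.1,-11.7,-27.3,0,0,0],
    [0,2.1,-11.7,-27.3,0,0,0]
  ]
}}

```text
t: 11.08
eef_pos: [0.6188, -0.164, 0.0963]
eef_rot: [0.739, -0.674, 0.001, -0.0]
ft_force: [0.3, -0.0, 0.6]
gripper_width: 0.0003
```

```bash
python3 - <<'E'
from h import *
s=wsnap('w7');print(s['t'],s['eef_pos'],s['qpos'],s['ft_force'])
snap('side','side1')
E
```

```text
11.075 [ 0.61880543 -0.16400382  0.09628829] [-3.58139646e-01  6.32818820e-01 -5.89619257e-02  8.77109546e-01
  5.69496750e-05 -2.01988817e+00] [ 0.2723678  -0.0013148   0.62451838]
```

View pics/w7.png

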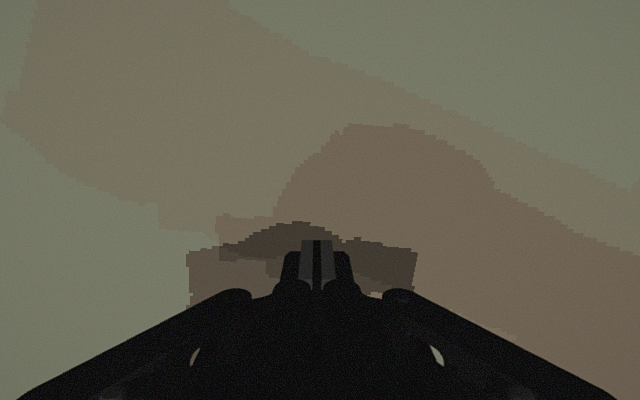

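View pics/side1.png

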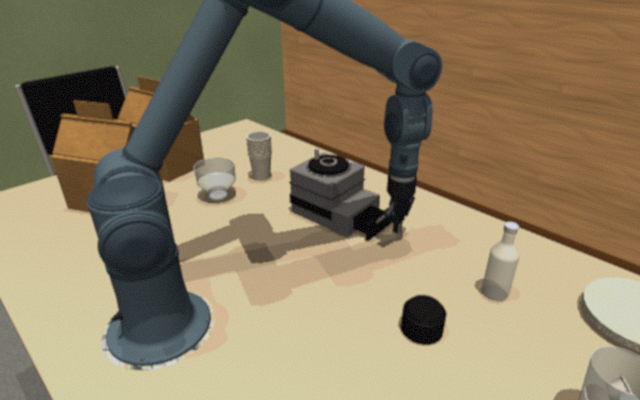

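>>> {"method": "servo_tool", "body": {
  "deltas": [
    [0,-0.18,2,0,0,0,0],
    [0,-0.32,3.5,0,0,0,0],
    [0,-0.45,5,0,0,0,0],
    [0,-0.54,6,0,0,0,0],
    [0,-0.63,7,0,0,0,0],
    [0,-0.7,7.7,0,0,0,0],
    [0,-0.7,7.7,0,0,0,0]
  ]
}}

```text
t: 12.05
eef_pos: [0.6108, -0.0877, 0.0952]
eef_rot: [0.738, -0.675, 0.0, 0.0]
ft_force: [-2.0, -4.7, 2.9]
gripper_width: -0.0002
```

>>> {"method": "servo_tool", "body": {
  "deltas": [
    [0,-0.04,0.5,0,0,0,0],
    [0,-0.08,0.9,0,0,0,0],
    [0,-0.1,1.2,0,0,0,0],
    [0,-0.1,1.2,0,0,0,0]
  ]
}}

```text
t: 12.55
eef_pos: [0.6098, -0.0772, 0.0952]
eef_rot: [0.738, -0.675, 0.001, 0.001]
ft_force: [-1.8, -6.6, 3.4]
gripper_width: 0.0002
```

>>> {"method": "servo_tool", "body": {
  "deltas": [
    [0,-0.02,0.2,0,0,0,0],
    [0,-0.03,0.4,0,0,0,0],
    [0,-0.03,0.4,0,0,0,0]
  ]
}}

```text
t: 12.92
eef_pos: [0.6098, -0.0766, 0.0953]
eef_rot: [0.737, -0.676, 0.004, 0.004]
ft_force: [-0.8, -17.6, 1.3]
gripper_width: 0.0
```

Force jumped to 17.6 N: this is the inner stop. Backing off along the same line.

>>> {"method": "servo_tool", "body": {
  "deltas": [
    [0,0.04,-0.5,0,0,0,0],
    [0,0.09,-1,0,0,0,0],
    [0,0.13,-1.5,0,0,0,0],
    [0,0.2,-2.5,0,0,0,0],
    [0,0.5,-5.5,0,0,0,0],
    [0,1,-11,1,0,0,0],
    [0,1,-11,8,0,0,0],
    [0,1,-11,14,0,0,0],
    [0,1,-11,20,0,0,0],
    [0,1,-11,27,0,0,0],
    [0,1,-5,30,0,0,0],
    [0,1,-5,30,0,0,0]
  ]
}}

```text
t: 14.42
eef_pos: [0.6204, -0.1191, 0.3984]
eef_rot: [0.739, -0.674, 0.002, -0.002]
ft_force: [0.3, 0.1, -0.4]
gripper_width: -0.0002
```

```bash
python3 - <<'E'
from h import *
s=wsnap('w8');print(s['t'],s['eef_pos'],s['ft_force'])
snap('side','side2');snap('top','top2')
E
```

```text
14.425 [ 0.6203725  -0.11911643  0.3984319 ] [ 0.299436    0.11525011 -0.38523861]
```

View pics/w8.png

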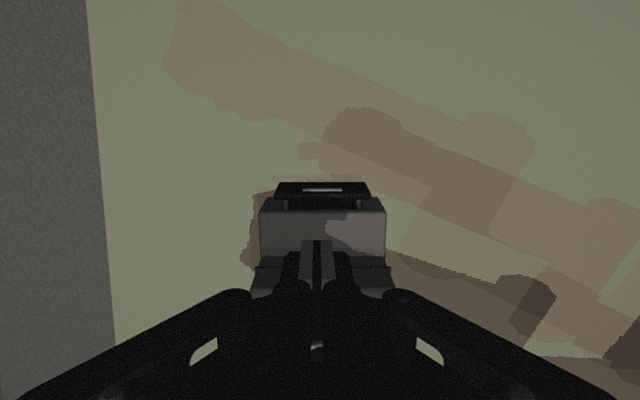

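View pics/side2.png

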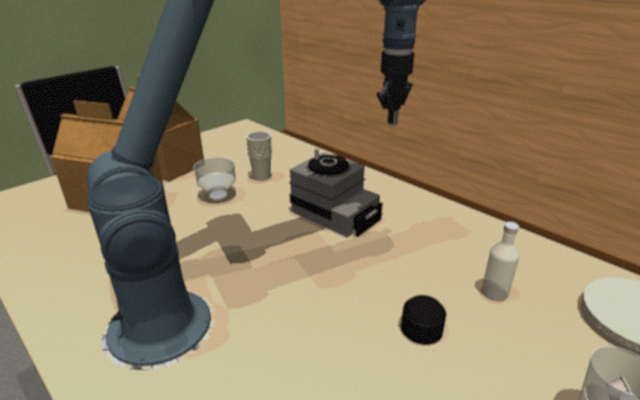

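>>> {"method": "servo_tool", "body": {
  "deltas": [
    [0,-2,6,0,0,0,0],
    [0,-2,12,0,0,0,0],
    [0,-2,18,0,0,0,0],
    [0,-2,24,0,0,0,0],
    [0,-2,27,0,0,0,0],
    [0,-2,27,0,0,0,0],
    [0,-2,27,0,0,0,0]
  ]
}}

```text
t: 15.45
eef_pos: [0.5994, 0.147, 0.3934]
eef_rot: [0.738, -0.675, -0.001, 0.001]
ft_force: [0.0, -0.6, -0.8]
gripper_width: -0.0002
```

```bash
python3 - <<'E'
from h import *
C=np.array([.5955,.078])
for v in(182,184,195):
    a=ww('w8',323,v,.061);print(v,a.round(4),np.hypot(*(a[:2]-C)))
s=wsnap('w9');print(s['t'],s['eef_pos'],s['ft_force'])
E
```

```text
182 [ 0.6105 -0.0903  0.061 ] 0.16897701923903719
184 [ 0.6103 -0.0878  0.061 ] 0.16644405025469924
195 [ 0.6089 -0.0738  0.061 ] 0.15235688540914072
15.45 [0.59944909 0.1470235  0.39336442] [ 0.04720911 -0.55585039 -0.81133511]
```

View pics/w9.png

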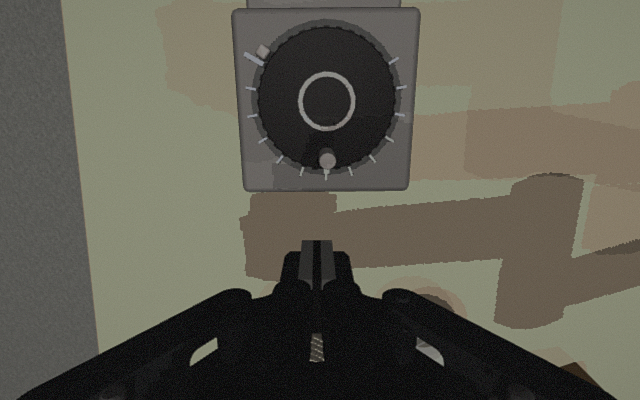

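```bash
python3 - <<'E'
from h import *
p=cv2.imread('pics/w8.png');c=p[170:280,230:410]
cv2.imwrite('pics/c3.png',cv2.resize(np.clip(c*2.2,0,255).astype('uint8'),None,fx=4.4,fy=4.4,interpolation=cv2.INTER_CUBIC))
d=np.load('pics/w8.npy')
i=vision.camera_info('wrist');T=np.load('pics/w8_T.npy')
for v in range(180,212,2):
  s=d[v,300]; print(v,(T[:3,:3]@np.array([(300-i['cx'])/i['fx']*s,(v-i['cy'])/i['fy']*s,s])+T[:3,3]).round(4))
E
```

```text
180 [ 6.408e-01 -7.500e-02 -4.000e-04]
182 [ 0.6403 -0.0746  0.0092]
184 [ 0.6397 -0.0745  0.0202]
186 [ 0.6392 -0.0743  0.0299]
188 [ 0.6387 -0.0743  0.0398]
190 [ 0.6381 -0.0745  0.0503]
192 [ 0.6377 -0.074   0.0576]
194 [ 0.6374 -0.0724  0.061 ]
196 [ 0.6372 -0.07    0.0616]
198 [ 0.637  -0.0672  0.0609]
200 [ 0.6381 -0.05    0.0137]
202 [ 0.6379 -0.0469  0.0132]
204 [ 0.6377 -0.0441  0.0136]
206 [ 0.6374 -0.0412  0.0138]
208 [ 0.6372 -0.0379  0.0126]
210 [ 0.6357 -0.0522  0.0632]
```

View pics/c3.png

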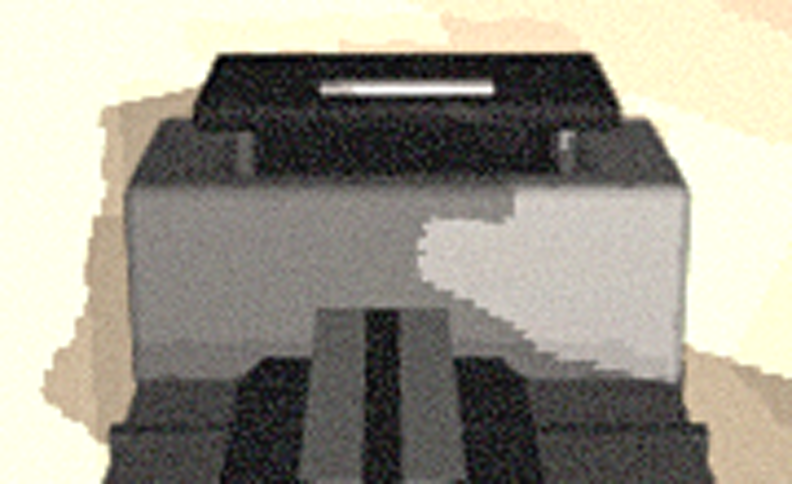

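```bash
python3 -c "
from cell import close_job
print(close_job())"
```

```text
the job is handed in; nothing more can be done
None
```

The grinder is set: the dial went to its clockwise stop, then back six clicks, and the drawer is held by its catch. The job was handed in at about 15.5 s.

- **Dial:** I straddled the post with the slightly open fingers and swept it from click 8 to the stop. It stood firm there at about 9.6 N, and I then turned it back. In the last wrist picture the pointer is on the sixth mark after the long one.
- **Drawer:** I pushed it with the closed fingers until the force jumped to 17.6 N at the inner stop. That is above the 7–10 N needed, but under the limits. After backing off, depth readings put its face about 156 mm in front of the dial's axis, which is the caught position.
- **Other things:** the arm stayed clear of them. They stand where they did in the side picture taken after the drawer push, judged by eye rather than measured.

At the end the arm was clear of everything, and no check failed or disagreed.

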